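# Shim a tube rack tight in a mixer tray and hold the clamp shut

### The job

The white tube rack sits loose in the mixer's tray: take blue spacers from the grey stand and stand them upright, side by side, in the gap between the rack and the red clamp bar, adding one at a time (two or three are needed) until the bar's short stroke can close the gap. Then push the bar in from outside with the fingertips until you feel bar, spacers and rack come up solid against the steel fence, and finish while still holding the bar there with a firm, not hard, push (about 10 N) on its push plate, because it springs back when let go. Push on the bar only, leave unused spacers in the stand, and leave everything else on the bench where it is.

Things in the scene. Friction and masses are not known exactly. Their poses are not given: they have to be found in the camera images.
- tray: low white bench mixer with an aluminium tray on top, fixed. Origin: centre of its underside on the bench; z up, y along the tray from red clamp bar (-y end) to steel fence (+y end). Tray floor 50 mm above the origin, 120 mm wide (x), 260 mm long (y -130 to +130 mm, ends open). Along each side a lip 12 mm high, inner face at x = +-38 mm.
- clamp (a joint): travel of the red clamp bar towards the fence, m: 0 open, 0.032 hard end stop (reached without gripping if too few spacers are in). A spring opens it, 1.2 N at 0, 3.1 N at 0.032. Bar 72 mm wide (x), 12 mm thick (y), top 52 mm above the tray floor; at travel q its inner face is at tray y = -85 mm + q. A neck on its outside carries a push plate, outer face at -135 mm + q.
- clamp_push (a point): middle of the outer (-y) face of the red push plate (44 mm wide, 8 mm thick, from 10 to 52 mm above the tray floor) that a 24 mm wide neck joins to the clamp bar, 35 mm above the tray floor: the place to push, along tray +y. Moves with the bar. It overhangs the tray end; the steel guides at the bar's ends are looks only.
- fence: steel fence, fixed to the tray and parallel to its x axis at a place that differs each time. Origin: on its inner face (the face towards the rack), at the tray floor, mid width. 76 mm wide, 50 mm high. Axes as the tray.
- rack: white tube rack with red and orange capped tubes, loose, about 350 g, 60 (x) x 90 (y) x 45 mm high; caps to 64 mm, none within 25 mm of the gap. On the tray floor, at first up to 3 mm short of the fence. Origin: centre of its underside; its face to the gap is at its y = -45 mm. Gap from there to the open bar, with the rack on the fence: 52 to 78 mm.
- stand: grey plastic stand, fixed, 80 mm (x) x 118 mm (y) x 30 mm high, with four open-topped slots in a row along y at 27 mm pitch, each 22 mm wide (y) and 68 mm long (x), slot floor 8 mm above the bench. Origin: centre of its underside.
- spacer0: one of four equal blue spacers in the stand, about 80 g: a plate 60 mm wide (x), 18 mm thick (y), 50 mm high, with a centred grip tab 24 mm wide (x), 10 mm thick (y), from 50 to 90 mm above its foot. Origin: centre of its foot; z up. Grip the tab from above across its 24 mm width (fingers closing along x) so that spacers can stand face to face.
- spacer1: one of four equal blue spacers in the stand, about 80 g: a plate 60 mm wide (x), 18 mm thick (y), 50 mm high, with a centred grip tab 24 mm wide (x), 10 mm thick (y), from 50 to 90 mm above its foot. Origin: centre of its foot; z up. Grip the tab from above across its 24 mm width (fingers closing along x) so that spacers can stand face to face.
- spacer2: one of four equal blue spacers in the stand, about 80 g: a plate 60 mm wide (x), 18 mm thick (y), 50 mm high, with a centred grip tab 24 mm wide (x), 10 mm thick (y), from 50 to 90 mm above its foot. Origin: centre of its foot; z up. Grip the tab from above across its 24 mm width (fingers closing along x) so that spacers can stand face to face.
- spacer3: one of four equal blue spacers in the stand, about 80 g: a plate 60 mm wide (x), 18 mm thick (y), 50 mm high, with a centred grip tab 24 mm wide (x), 10 mm thick (y), from 50 to 90 mm above its foot. Origin: centre of its foot; z up. Grip the tab from above across its 24 mm width (fingers closing along x) so that spacers can stand face to face.
- pipette: bystander, leave alone: white hand pipette lying on its side, 245 mm long, 28 mm thick; origin at its underside below the middle of the body
- tipbox: bystander, leave alone: yellow pipette-tip box with a blue lid, 85 x 125 x 75 mm; origin at its underside centre
- redpot: bystander, leave alone: red pot, 70 mm across, 85 mm tall; origin at its underside centre
- jar: bystander, leave alone: amber jar with a white cap, 40 mm across, 60 mm tall; origin at its underside centre
- vial: bystander, leave alone: small vial with a green cap, 24 mm across, 50 mm tall; origin at its underside centre
- workrack: bystander, leave alone: low white tube rack, 70 x 110 x 28 mm; origin at its underside centre
- marker: bystander, leave alone: black marker pen lying on the bench, 130 mm long, 14 mm thick; origin at its underside centre
There are look-alikes about, which are no part of the job. What is shaped like the spacer2 but green, pink or turquoise is not meant.

How it is judged:
On the way:
1. a first spacer stands upright in the gap between rack and bar, let go ((((z of spacer0 in the frame of tray between 0.047 and 0.054 m and angle between spacer0's own z axis and vertical below 0.08 rad and x of spacer0 in the frame of tray between -0.012 and 0.012 m and y of spacer0 in the frame of tray between -0.08 and 0.02 m and angle between the x axis of spacer0 and the x axis of tray, either way round below 0.12 rad) and contact force between the fingers and spacer0 below 0.2 N) or ((z of spacer1 in the frame of tray between 0.047 and 0.054 m and angle between spacer1's own z axis and vertical below 0.08 rad and x of spacer1 in the frame of tray between -0.012 and 0.012 m and y of spacer1 in the frame of tray between -0.08 and 0.02 m and angle between the x axis of spacer1 and the x axis of tray, either way round below 0.12 rad) and contact force between the fingers and spacer1 below 0.2 N) or ((z of spacer2 in the frame of tray between 0.047 and 0.054 m and angle between spacer2's own z axis and vertical below 0.08 rad and x of spacer2 in the frame of tray between -0.012 and 0.012 m and y of spacer2 in the frame of tray between -0.08 and 0.02 m and angle between the x axis of spacer2 and the x axis of tray, either way round below 0.12 rad) and contact force between the fingers and spacer2 below 0.2 N) or ((z of spacer3 in the frame of tray between 0.047 and 0.054 m and angle between spacer3's own z axis and vertical below 0.08 rad and x of spacer3 in the frame of tray between -0.012 and 0.012 m and y of spacer3 in the frame of tray between -0.08 and 0.02 m and angle between the x axis of spacer3 and the x axis of tray, either way round below 0.12 rad) and contact force between the fingers and spacer3 below 0.2 N))), for 0.2 s.
At the end, for the whole second after the job is handed in: Robot pushes the bar with 4-40 N, touching no spacer or rack; rack presses the fence with 2.5-35 N, bar travel under 31.5 mm; spacers stand on the tray floor between rack and bar, square within 0.12 rad, centred within 12 mm; spare ones within 12 mm of their start; rack flat, at rest (contact force between rack and fence between 2.5 and 35 N and contact force between the fingers and clamp between 4 and 40 N and value of joint clamp below 0.0315 m and contact force between the fingers and rack below 0.3 N and angle between rack's own z axis and vertical below 0.05 rad and z of rack in the frame of tray below 0.054 m and contact force between the fingers and spacer0 below 0.2 N and contact force between the fingers and spacer1 below 0.2 N and contact force between the fingers and spacer2 below 0.2 N and contact force between the fingers and spacer3 below 0.2 N and ((z of spacer0 in the frame of tray between 0.047 and 0.054 m and angle between spacer0's own z axis and vertical below 0.08 rad and x of spacer0 in the frame of tray between -0.012 and 0.012 m and y of spacer0 in the frame of tray between -0.08 and 0.02 m and angle between the x axis of spacer0 and the x axis of tray, either way round below 0.12 rad) or distance of spacer0 from where it was at the start of the episode below 0.012 m) and ((z of spacer1 in the frame of tray between 0.047 and 0.054 m and angle between spacer1's own z axis and vertical below 0.08 rad and x of spacer1 in the frame of tray between -0.012 and 0.012 m and y of spacer1 in the frame of tray between -0.08 and 0.02 m and angle between the x axis of spacer1 and the x axis of tray, either way round below 0.12 rad) or distance of spacer1 from where it was at the start of the episode below 0.012 m) and ((z of spacer2 in the frame of tray between 0.047 and 0.054 m and angle between spacer2's own z axis and vertical below 0.08 rad and x of spacer2 in the frame of tray between -0.012 and 0.012 m and y of spacer2 in the frame of tray between -0.08 and 0.02 m and angle between the x axis of spacer2 and the x axis of tray, either way round below 0.12 rad) or distance of spacer2 from where it was at the start of the episode below 0.012 m) and ((z of spacer3 in the frame of tray between 0.047 and 0.054 m and angle between spacer3's own z axis and vertical below 0.08 rad and x of spacer3 in the frame of tray between -0.012 and 0.012 m and y of spacer3 in the frame of tray between -0.08 and 0.02 m and angle between the x axis of spacer3 and the x axis of tray, either way round below 0.12 rad) or distance of spacer3 from where it was at the start of the episode below 0.012 m) and linear speed of rack below 0.01 m/s); the arm keeps its last pose, push and grip.
It fails at once if the clamp bar or the rack is pushed hard (over 60 N) (contact force between the fingers and clamp above 60 N or contact force between rack and fence above 60 N).
It fails at once if the robot pushes on the rack itself (over 8 N) (contact force between the fingers and rack above 8 N).
It fails at once if the rack is tipped (angle between rack's own z axis and vertical above 0.3 rad).
It fails at once if a bystander is moved by more than 30 mm (distance of any of pipette, tipbox, redpot, jar, vial, workrack, marker from where it was at the start of the episode above 0.03 m).
It also fails if it takes over 72 s, if anything falls off the work surface, if the arm or the gripper's body presses on something with over 40 N, if the wrist force passes 120 N, or if a joint passes its speed limit or range.

### The arm

A 6-joint arm with a two-finger parallel gripper is mounted at the origin on the work surface. World frame = base frame: x ahead of the robot, y to its left, z up, the work surface at z = 0. Lengths are in m, angles in rad, forces in N, time in s.
With the tool pointing down it reaches from about 0.25 to 0.725 m from the base axis. Payload 4 kg.
Tool frame: the origin (TCP) lies on the centre line of the jaws, within the pads' length; the fingertips stand 17 mm ahead of it and the grasp point (between the pads) lies 2 mm behind it; y points along the fingers, z is the direction in which the jaws open and shut, and the axes are right-handed (so a half turn about y gives the same grasp; the last joint's range is limited). The gripper opens to 85 mm and grips with 20 to 120 N. Pads are 22 mm wide; open, the fingers measure 114 mm over their backs; the gripper's body (76 mm by 85 mm) begins 54 mm behind the grasp point. The pads swing forward as they close: fully open they stand 13 mm farther back than shut.
Start: joints at [-1.221, 0.241, 0.005, 1.335, 0, 1.571], TCP at [0.171, -0.47, 0.248] pointing down, gripper open.
Joint ranges: [-2.72, 2.72], [-1.05, 1.87], [-1.09, 1.28], [-1.99, 2.15], [-1.42, 1.44], [-3.14, 3.14]. Speed limits (rad/s): [2.79, 2.79, 3.14, 3.14, 3.14, 3.14].

### API

Orientations are given as a unit quaternion [w, x, y, z].
In Python, from rig import state, snapshot, calibration, sign_off gives the robot as it stands.
- The arm moves only by the shell command python3 -m jog 'ROWS' [FORCE]. ROWS is JSON, a list of rows, each a list of 7 numbers: the finger opening in cm, from 0 to 8.54, then the shift along the tool's x, y, z in cm, then the turn, a rotation vector about the tool's x, y, z in rad. In form: [[gripper, dx, dy, dz, wx, wy, wz], ...]. A call has 1 to 20 rows; each row is the pose to reach, as a shift and turn from the pose commanded when the call began, along the tool's axes at that moment; what a row does not reach only later rows make up. A row lasts 1/8 s, in which the tool goes at most 62.5 mm and 10.7 degrees, less where a joint would pass 70% of its speed; a pose out of reach is approached as far as the arm can. A call with a gripper value outside its range is refused whole. The fingers move at their own pace and stop on an object; FORCE is the grip in N (left out, the last holds). Time passes only in rows, so rows that repeat a pose let the fingers close. It gives the time, the measured TCP pose, the force and the opening at its end, in the units of the state.
- state(): the state, without advancing time (a new reading comes with each control period).
- snapshot(name): name is "scene" or "top" or "wrist"; returns the picture (384x512x3 uint8, red, green, blue); there is no depth.
- calibration(name): a dict with "fx", "fy", "cx", "cy" (pixels), "R" (3x3) and "t" (3): a world point X has camera coordinates R X + t. Camera axes: x right, y down, z forward; pixel columns grow to the right and rows downward; lengths in m; the calibration is good to about 2 mm. A picture is of the moment at which its call begins: read the wrist's pose just before it. calibration takes no time and is no camera call; for the wrist camera it gives the pose at the moment of the call.
- sign_off(): hands the job in, once; it reports no verdict.
The state is a dict: "clock": time; "q": joint angles; "qvel": joint speeds; "joint_torque": joint torques, N m; "tool_pos": TCP position; "tool_rot": TCP orientation; "wrist_force": force on the tool from outside, world axes, zero at the start; "wrist_torque": the same for the moment, N m; "gripper_width": finger opening in m.
Only numpy, scipy, OpenCV 4.12 (cv2) and the standard library are available. Lean on these libraries where they do the work, as an engineer would, in place of code of your own. Each camera call takes 0.05 s, during which the arm holds its last target.

## Working session

There is one attempt and no reset: what is moved stays moved. The work goes in short steps, Python scripts to look and compute and a shell command to move; the robot and the scene stay as the last step left them, time stands still between calls to the robot, and variables do not carry over. Pictures are saved under pics/ and viewed, and the job is handed in when it is done.

```bash
ls; mkdir -p pics; python3 - <<'E'
from rig import *
import cv2
print(state())
for n in("scene","top","wrist"):
    c=calibration(n); print(n,c)
    cv2.imwrite(f"pics/{n}0.png",snapshot(n)[:,:,::-1])
E
```

```text
pics
{'clock': 0.0, 'q': array([-1.22098862e+00,  2.41422347e-01,  3.68975809e-03,  1.33520812e+00,
       -1.93734151e-05,  1.57079179e+00]), 'qvel': array([ 0.00158979, -0.00157823,  0.00022633,  0.00154358,  0.0009201 ,
        0.00138702]), 'joint_torque': array([ 1.38797430e-03, -3.72321868e+01,  2.52406669e+01,  1.70319871e-02,
        9.70013002e-05, -2.07050999e-05]), 'tool_pos': array([ 0.17114217, -0.4691423 ,  0.2473951 ]), 'tool_rot': array([ 0.12290894, -0.12318628,  0.69706336, -0.69557257]), 'wrist_force': array([ 0.6347401 ,  0.05151226, -0.55323792]), 'wrist_torque': array([0.03353054, 0.06950672, 0.02488699]), 'gripper_width': 0.08535497200520592}
scene {'fx': 402.94211787205273, 'fy': 402.94211787205273, 'cx': 259.6570834100398, 'cy': 186.36747005625585, 'R': array([[-0.22771903,  0.97364786,  0.01240545],
       [ 0.76072868,  0.18584469, -0.62189519],
       [-0.6078124 , -0.13218019, -0.78300222]]), 't': array([ 0.09486647, -0.36950032,  1.7164034 ])}
top {'fx': 423.2828484487532, 'fy': 423.2828484487532, 'cx': 256.7879889359048, 'cy': 187.31174316127652, 'R': array([[-0.01248042, -0.99987247, -0.00996358],
       [-0.99678636,  0.01322919, -0.07900602],
       [ 0.07912775,  0.00894553, -0.99682435]]), 't': array([0.03723258, 0.57005767, 1.06497033])}
wrist {'fx': 304.1894531914325, 'fy': 304.1894531914325, 'cx': 258.2588622004898, 'cy': 187.61733735326337, 'R': array([[ 0.34241205, -0.93954699, -0.00233214],
       [-0.89534696, -0.32705401,  0.30230696],
       [-0.28479433, -0.10142547, -0.95320777]]), 't': array([-0.49885056, -0.0385407 ,  0.38183519])}
```

View pics/scene0.png

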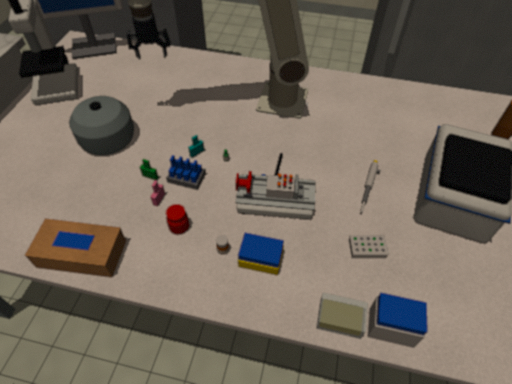

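View pics/top0.png

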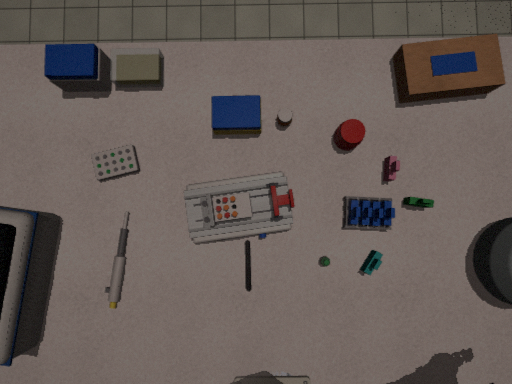

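View pics/wrist0.png

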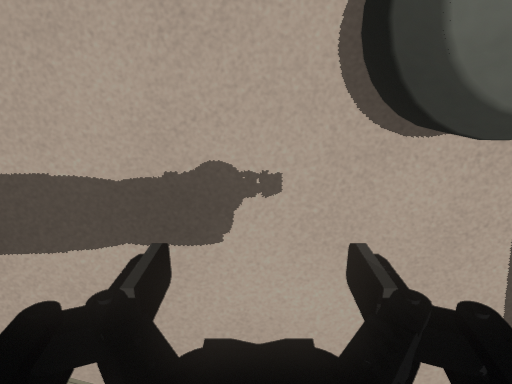

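The top view shows the tray around px (238,207) with the red bar at (280,200) on its right end. The stand is at (370,213), the marker at (248,265), and pink, green and turquoise decoys sit around the stand. I'll zoom in.

```bash
cat > h.py <<'E'
import numpy as np, cv2
from rig import state, snapshot, calibration, sign_off
from scipy.spatial.transform import Rotation as Ro
def ray(c,u,v,z):
    d=np.array([(u-c['cx'])/c['fx'],(v-c['cy'])/c['fy'],1.]); R=np.array(c['R']);t=np.array(c['t'])
    o=-R.T@t; d=R.T@d
    return o+d*(z-o[2])/d[2]
def proj(c,X):
    p=np.array(c['R'])@np.asarray(X,float)+c['t']; return np.array([c['fx']*p[0]/p[2]+c['cx'],c['fy']*p[1]/p[2]+c['cy']])
def toolR():
    q=state()['tool_rot']; return Ro.from_quat([q[1],q[2],q[3],q[0]])
E
python3 - <<'E'
import cv2
im=cv2.imread("pics/top0.png")
cv2.imwrite("pics/top0z.png",cv2.resize(im[160:260,175:305],None,fx=6,fy=6,interpolation=2))
cv2.imwrite("pics/top0s.png",cv2.resize(im[140:280,320:440],None,fx=4,fy=4,interpolation=2))
from h import *
c=calibration("top")
R=toolR().as_matrix();print(R)
for p in [(185,190),(291,172),(195,243),(293,230)]: print(ray(c,*p,.06))
for p in [(345,200),(395,200),(345,230),(395,230)]: print(ray(c,*p,.03))
print([state()['tool_pos']])
E
```

```text
[[-9.39444790e-01 -5.61374453e-04  3.42699826e-01]
 [-3.42700285e-01  1.51953416e-03 -9.39443562e-01]
 [ 6.63552209e-06 -9.99998688e-01 -1.61990164e-03]]
[0.56320004 0.20797937 0.06      ]
[ 0.60459251 -0.0559867   0.06      ]
[0.43217363 0.18322214 0.06      ]
[ 0.46103156 -0.05819481  0.06      ]
[ 0.53459705 -0.19392449  0.03      ]
[ 0.53295426 -0.32056612  0.03      ]
[ 0.45875061 -0.19173098  0.03      ]
[ 0.4572055 -0.3176717  0.03     ]
[array([ 0.17118388, -0.46928881,  0.24761071])]
```

View pics/top0z.png

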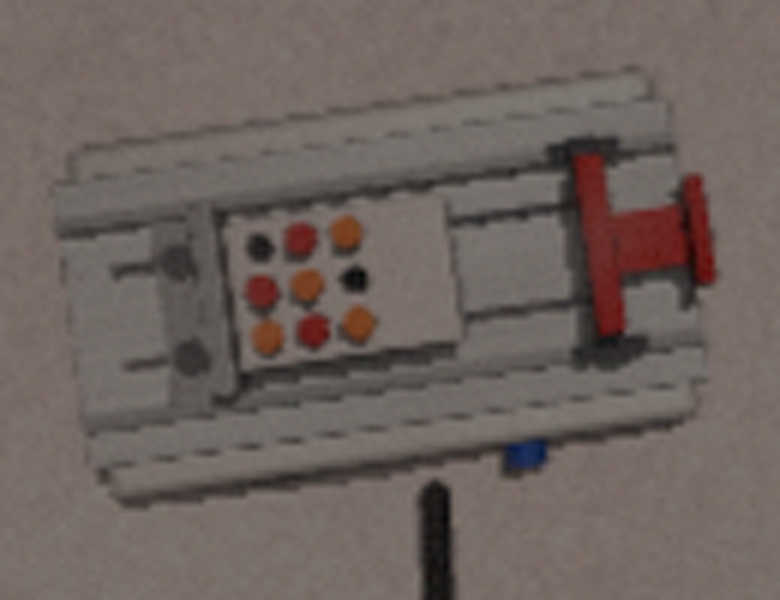

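View pics/top0s.png

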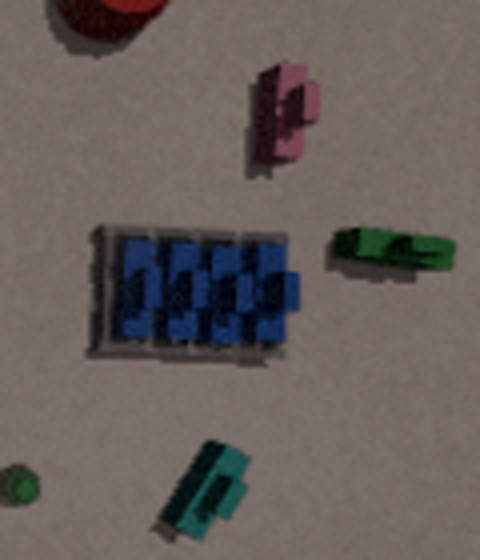

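```bash
python3 - <<'E'
from h import *
c=calibration("wrist");Rm=np.array(c['R']);o=-Rm.T@c['t']
s=state();R=toolR().as_matrix()
print("cam in tool",R.T@(o-s['tool_pos']), "axes in tool (rows)\n",Rm@R)
E
```

```text
cam in tool [-7.85484235e-02 -1.26959637e-01  5.64002884e-05] axes in tool (rows)
 [[ 3.05434316e-04  4.42080376e-04  9.99999856e-01]
 [ 9.53212522e-01 -3.02300948e-01 -1.57502521e-04]
 [ 3.02300834e-01  9.53212433e-01 -5.13729634e-04]]
```

```bash
python3 -m jog '[[5,-12,-2,-3,0,-0.4,0],[5,-25,-2,-6,0,-0.8,0],[5,-37.7,-2,-8.8,0,-1.222,0],[5,-37.7,-2,-8.8,0,-1.222,0],[5,-37.7,-2,-8.8,0,-1.222,0],[5,-37.7,-2,-8.8,0,-1.222,0],[5,-37.7,-2,-8.8,0,-1.222,0],[5,-37.7,-2,-8.8,0,-1.222,0],[5,-37.7,-2,-8.8,0,-1.222,0],[5,-37.7,-2,-8.8,0,-1.222,0]]' 40; python3 - <<'E'
from h import *
import json
c=calibration("wrist"); im=snapshot("wrist")[:,:,::-1]
cv2.imwrite("pics/w1.png",im); s=state(); print(s['tool_pos'],toolR().as_matrix().round(4),s['gripper_width'],s['wrist_force'])
json.dump({k:np.array(v).tolist() for k,v in c.items()},open("w1.json","w"))
E
```

```text
clock: 1.4
tool_pos: [0.4944, -0.2587, 0.2684]
tool_rot: [0.5, -0.5, 0.5, -0.5]
wrist_force: [-0.2, 0.2, 0.2]
gripper_width: 0.0501
[ 0.49447249 -0.25870675  0.26847434] [[-1.5e-03 -0.0e+00  1.0e+00]
 [-1.0e+00 -1.0e-04 -1.5e-03]
 [ 1.0e-04 -1.0e+00 -0.0e+00]] 0.05015896798087335 [ 0.07694283 -0.50751575  0.07988878]
```

View pics/w1.png

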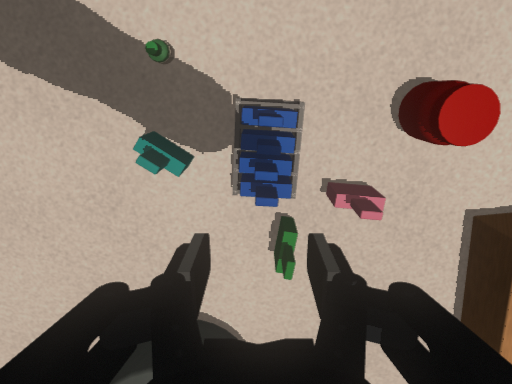

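The stand and its four spacers are at px (268,147). The row runs vertically in the image (+y is up), with the tabs visible. I'll zoom in for pixel positions.

```bash
python3 - <<'E'
import cv2
im=cv2.imread("pics/w1.png")
cv2.imwrite("pics/w1z.png",cv2.resize(im[90:215,220:315],None,fx=4.7,fy=4.7,interpolation=2))
E
```

```text
(no output)
```

View pics/w1z.png

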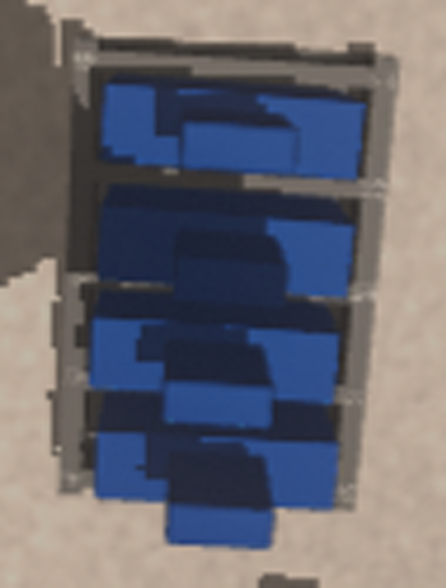

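```bash
python3 - <<'E'
from h import *
import json
c=json.load(open("w1.json"))
f=lambda p,z: ray(c,220+p[0]/4.7-.4,90+p[1]/4.7-.4,z)[:2]
tabs=[[(184,122),(300,128),(296,168),(180,165)],[(177,260),(287,264),(284,306),(174,302)],[(165,381),(272,384),(271,427),(163,425)],[(168,506),(273,508),(272,549),(166,545)]]
C=[]
for t in tabs:
    w=np.array([f(p,.098) for p in t]);C.append(w.mean(0)); d=w[1]-w[0]; e=w[2]-w[3]
    print(w.mean(0),"len",np.linalg.norm(d),"yaw",np.arctan2(d[1],d[0]),np.arctan2(e[1],e[0]),"th",np.linalg.norm(w[3]-w[0]))
C=np.array(C);d=C[0]-C[3];print("row yaw",np.arctan2(-d[0],d[1]),np.linalg.norm(d)/3)
w=np.array([f(p,.03) for p in [(62,35),(398,58),(355,510),(58,492)]]);print(w,w.mean(0))
# body tops z=.058 left-front/right-front corners
for l,r in [((103,158),(361,178)),((100,278),(350,296)),((92,376),(335,401)),((95,494),(335,508))]:
    a,b=f(l,.058),f(r,.058);print(a,b,"c",(a+b)/2,"yaw",np.arctan2(*(b-a)[::-1]),np.linalg.norm(b-a))
E
```

```text
[ 0.50742177 -0.20781968] len 0.023601094819489597 yaw -0.05235286932104103 -0.027374705637169008 th 0.008629882498429057
[ 0.50572036 -0.23606869] len 0.023011388128121122 yaw -0.038408218708216264 -0.0387292651163247 th 0.008913640124641077
[ 0.50319236 -0.26243597] len 0.02296196053719999 yaw -0.030774935217747698 -0.02114330000432684 th 0.009828980124668986
[ 0.50379572 -0.29059538] len 0.023154521927003655 yaw -0.02203659949371389 -0.0421684807820898 th 0.00920018346589589
row yaw -0.04377781368397781 0.027618360205432745
[[ 0.46622768 -0.18725606]
 [ 0.54877138 -0.19284211]
 [ 0.54227886 -0.31080647]
 [ 0.46192744 -0.305504  ]] [ 0.50480134 -0.24910216]
[ 0.47724921 -0.2141397 ] [ 0.53726044 -0.21883457] c [ 0.50725483 -0.21648713] yaw -0.07807408968473437 0.060194593342024774
[ 0.47601432 -0.24220155] [ 0.53563316 -0.2466484 ] c [ 0.50582374 -0.24442498] yaw -0.07445011163481476 0.059784443185289006
[ 0.47360949 -0.26620295] [ 0.53284136 -0.27260276] c [ 0.50322543 -0.26940285] yaw -0.10762918343472491 0.059576603586381074
[ 0.47372453 -0.29650215] [ 0.53368481 -0.3003144 ] c [ 0.50370467 -0.29840827] yaw -0.06349411235013719 0.06008134983501856
```

```bash
python3 - <<'E'
from h import *
c=calibration("top")
print(ray(c,175+520/6,160+265/6,.1))
E
```

```text
[0.52398559 0.01809349 0.1       ]
```

```bash
python3 -m jog '[[5,-6,0,0.5,0,-0.14,0],[5,-12,0,1,0,-0.14,0],[5,-18,0,2,0,-0.14,0],[5,-24,0,3,0,-0.14,0],[5,-28.9,0.8,3,0,-0.14,0],[5,-28.9,0.8,3,0,-0.14,0],[5,-28.9,0.8,3,0,-0.14,0]]'; python3 - <<'E'
from h import *
import json
c=calibration("wrist"); im=snapshot("wrist")[:,:,::-1]
cv2.imwrite("pics/w2.png",im); s=state(); print(s['tool_pos'],toolR().as_matrix().round(4))
json.dump({k:np.array(v).tolist() for k,v in c.items()},open("w2.json","w"))
cv2.imwrite("pics/w2z.png",cv2.resize(im[0:260,130:390],None,fx=2.3,fy=2.3,interpolation=2))
E
```

```text
clock: 2.33
tool_pos: [0.525, 0.0304, 0.2605]
tool_rot: [-0.534, 0.534, -0.464, 0.464]
wrist_force: [0.3, -0.6, 0.1]
gripper_width: 0.0501
[0.52506717 0.02990442 0.26061972] [[ 1.387e-01  4.000e-04  9.903e-01]
 [-9.903e-01 -4.000e-04  1.387e-01]
 [ 5.000e-04 -1.000e+00  4.000e-04]]
```

View pics/w2z.png

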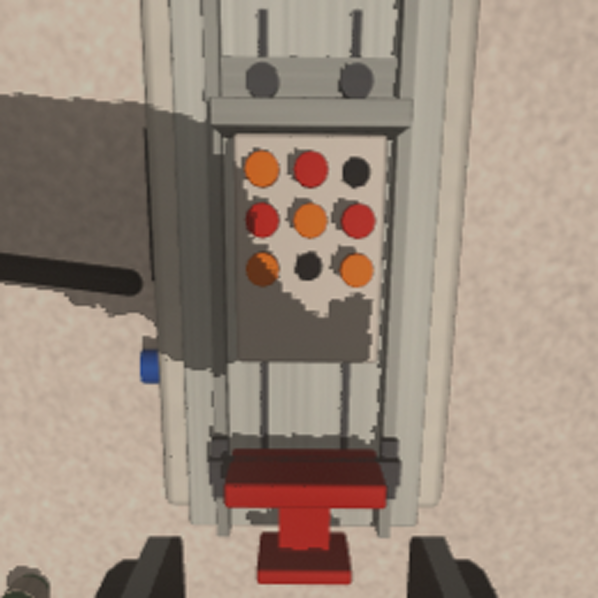

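```bash
python3 - <<'E'
from h import *
import json
c=json.load(open("w2.json"))
f=lambda p,z: ray(c,130+p[0]/2.3-.3,p[1]/2.3-.3,z)
def seg(n,a,b,z):
    a,b=f(a,z),f(b,z);d=b-a
    print(n,a[:2].round(4),b[:2].round(4),"c",((a+b)/2)[:2].round(4),"len",np.linalg.norm(d).round(4),"yaw",np.arctan2(d[1],d[0]).round(4))
seg("bar top in",(228,486),(384,486),.102)
seg("bar top out",(226,507),(386,507),.102)
seg("plate top in",(263,571),(349,571),.102)
seg("plate top out",(258,583),(352,583),.102)
seg("rack gap",(237,361),(372,361),.095)
seg("rack fence",(235,135),(387,135),.095)
seg("rack right",(387,136),(372,361),.095)
seg("fence top back",(210,98),(412,98),.1)
seg("fence top in",(213,126),(412,126),.1)
seg("lipR inner",(398,0),(382,420),.062)
seg("lipL inner",(222,0),(222,420),.062)
seg("lipR outer?",(398,0),(382,420),.062)
seg("tray end",(190,523),(418,523),.05)
E
python3 - <<'E'
import cv2
im=cv2.imread("pics/w2.png")
cv2.imwrite("pics/w2y.png",cv2.resize(im[140:260,210:320],None,fx=5,fy=5,interpolation=2))
E
```

```text
bar top in [ 0.5019 -0.0109] [ 0.5697 -0.0014] c [ 0.5358 -0.0062] len 0.0684 yaw 0.1398
bar top out [ 0.5022 -0.021 ] [ 0.5724 -0.0111] c [ 0.5373 -0.0161] len 0.0709 yaw 0.1398
plate top in [ 0.5224 -0.0502] [ 0.5613 -0.0447] c [ 0.5418 -0.0475] len 0.0393 yaw 0.1398
plate top out [ 0.5209 -0.0567] [ 0.5636 -0.0506] c [ 0.5423 -0.0537] len 0.0432 yaw 0.1398
rack gap [0.4991 0.0435] [0.5559 0.0515] c [0.5275 0.0475] len 0.0574 yaw 0.1399
rack fence [0.4882 0.1316] [0.5463 0.1398] c [0.5172 0.1357] len 0.0587 yaw 0.1399
rack right [0.5464 0.1394] [0.5559 0.0515] c [0.5511 0.0954] len 0.0885 yaw -1.4635
fence top back [0.4779 0.1426] [0.5528 0.1531] c [0.5153 0.1479] len 0.0756 yaw 0.1399
fence top in [0.48   0.1331] [0.5546 0.1436] c [0.5173 0.1384] len 0.0753 yaw 0.1399
lipR inner [0.5452 0.1942] [0.5703 0.0172] c [0.5577 0.1057] len 0.1788 yaw -1.4301
lipL inner [0.4741 0.1842] [0.4934 0.0063] c [0.4837 0.0953] len 0.1789 yaw -1.4628
lipR outer? [0.5452 0.1942] [0.5703 0.0172] c [0.5577 0.1057] len 0.1788 yaw -1.4301
tray end [ 0.482  -0.0562] [ 0.6011 -0.0394] c [ 0.5415 -0.0478] len 0.1203 yaw 0.1398
```

View pics/w2y.png

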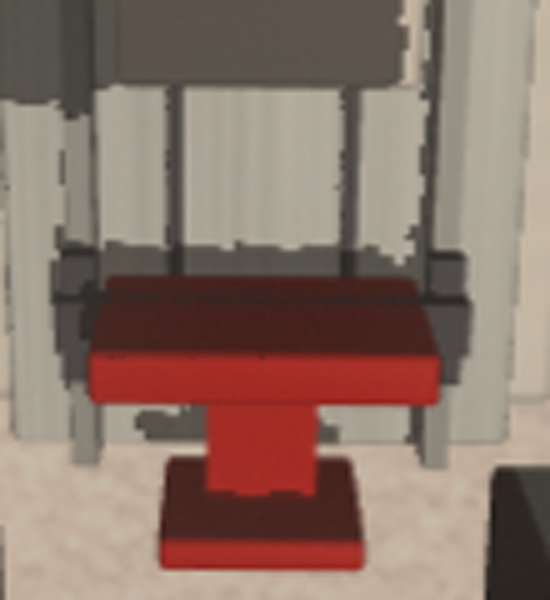

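The gap measures about 53 mm now, and about 55 mm with the rack on the fence, so two spacers should do (closing travel about 18 mm). I'll go and hover over the spacer nearest the tray.

```bash
python3 -m jog '[[4.5,6,0,-1.2,0,0.1,0],[4.5,12,0,-2.5,0,0.189,0],[4.5,18,0,-3.8,0,0.189,0],[4.5,23.3,3,-5,0,0.189,0],[4.5,23.3,8,-5,0,0.189,0],[4.5,23.3,13,-5,0,0.189,0],[4.5,23.3,13,-5,0,0.189,0],[4.5,23.3,13,-5,0,0.189,0]]'; python3 - <<'E'
from h import *
im=snapshot("wrist")[:,:,::-1]
cv2.imwrite("pics/w3.png",im); s=state(); print(s['tool_pos'],toolR().as_matrix().round(4))
c=calibration("wrist")
for x in(-.012,.012): print(proj(c,s['tool_pos']*[1,1,0]+[x,0,.098]))
E
```

```text
clock: 3.38
tool_pos: [0.5091, -0.2079, 0.1322]
tool_rot: [-0.488, 0.487, -0.511, 0.513]
wrist_force: [-0.2, 0.3, 0.2]
gripper_width: 0.0447
[ 0.50986339 -0.20782497  0.13300325] [[-0.049   0.0043  0.9988]
 [-0.9988 -0.0018 -0.049 ]
 [ 0.0016 -1.      0.0044]]
[235.71536967 231.64292166]
[276.70861399 229.72373286]
```

View pics/w3.png

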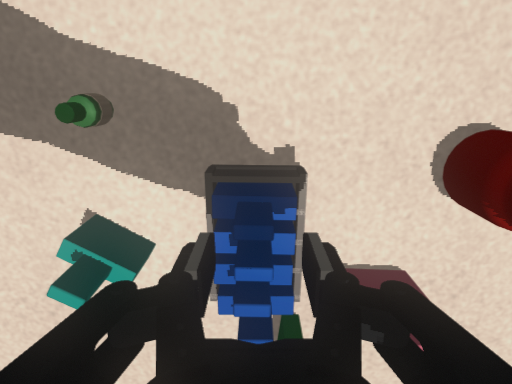

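```bash
python3 - <<'E'
import cv2
im=cv2.imread("pics/w3.png")
z=cv2.resize(im[160:350,180:330],None,fx=4,fy=3,interpolation=2)
cv2.imwrite("pics/w3z.png",cv2.convertScaleAbs(z,alpha=1.6,beta=15))
from h import *
c=calibration("wrist"); a=np.array([235.7,231.6]); print((a-[180,160])*[4,3],(np.array([276.7,229.7])-[180,160])*[4,3])
E
```

```text
[222.8 214.8] [386.8 209.1]
```

View pics/w3z.png

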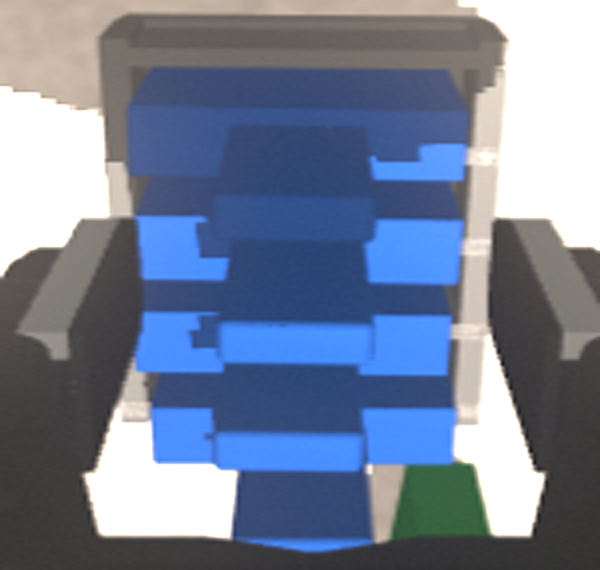

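```bash
python3 -m jog '[[4.5,0.05,2,-0.15,0,0,0],[4.5,0.05,4.5,-0.15,0,0,0],[4.5,0.05,4.5,-0.15,0,0,0],[2,0.05,4.5,-0.15,0,0,0],[2,0.05,4.5,-0.15,0,0,0],[2,0.05,4.5,-0.15,0,0,0],[2,0.05,4.5,-0.15,0,0,0]]' 40
```

```text
clock: 4.3
tool_pos: [0.5082, -0.2075, 0.0873]
tool_rot: [-0.488, 0.487, -0.511, 0.513]
wrist_force: [-1.2, -0.5, 6.6]
gripper_width: 0.0229
```

```bash
python3 -m jog '[[2,0,-2,0,0,0,0],[2,0,-6,0,0,0,0],[2,0,-11,0,0,0,0],[2,0,-15,0,0,0,0],[2,0,-15,0,0,0,0],[2,0,-15,0,0,0,0]]'; python3 - <<'E'
from h import *
im=snapshot("wrist")[:,:,::-1]
cv2.imwrite("pics/w4.png",im); s=state(); print(s['tool_pos'],toolR().as_matrix().round(4),s['wrist_force'],s['gripper_width'])
E
```

```text
clock: 5.05
tool_pos: [0.5063, -0.2068, 0.2347]
tool_rot: [0.488, -0.488, 0.512, -0.512]
wrist_force: [-1.0, -0.4, -1.4]
gripper_width: 0.0229
[ 0.50593278 -0.20659845  0.23390388] [[-4.790e-02 -2.500e-03  9.988e-01]
 [-9.988e-01  1.000e-03 -4.790e-02]
 [-9.000e-04 -1.000e+00 -2.600e-03]] [ 0.66570738 -0.59981261 -0.88219954] 0.02341043663188386
```

View pics/w4.png

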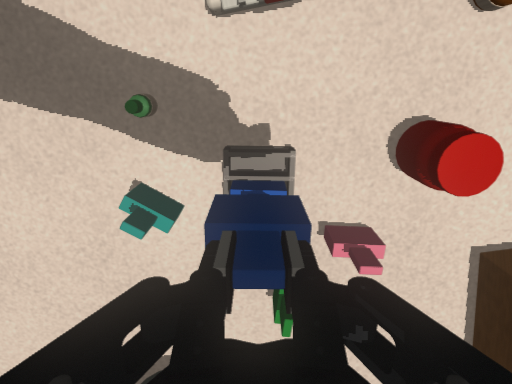

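```bash
python3 -m jog '[[2,-6,0,0.3,0,-0.05,0],[2,-12,0,0.6,0,-0.1,0],[2,-18,0,0.9,0,-0.15,0],[2,-24.2,0,1.3,0,-0.184,0],[2,-24.2,3,1.3,0,-0.184,0],[2,-24.2,3,1.3,0,-0.184,0],[2,-24.2,3,1.3,0,-0.184,0]]'; python3 - <<'E'
from h import *
s=state(); print(s['tool_pos'],toolR().as_matrix().round(4),s['wrist_force'],s['gripper_width'])
im=snapshot("wrist")[:,:,::-1]
cv2.imwrite("pics/w5.png",im); 
im=snapshot("top")[:,:,::-1]
cv2.imwrite("pics/top5z.png",cv2.resize(im[160:260,175:305],None,fx=6,fy=6,interpolation=2))
E
```

```text
clock: 5.98
tool_pos: [0.531, 0.0335, 0.2049]
tool_rot: [-0.532, 0.533, -0.466, 0.465]
wrist_force: [-0.2, -0.5, 0.3]
gripper_width: 0.0228
[0.53098439 0.0335211  0.20489816] [[ 1.346e-01 -1.800e-03  9.909e-01]
 [-9.909e-01 -3.000e-04  1.346e-01]
 [ 0.000e+00 -1.000e+00 -1.800e-03]] [-0.15661937 -0.53933026  0.33954093] 0.022774518109287344
```

View pics/w5.png

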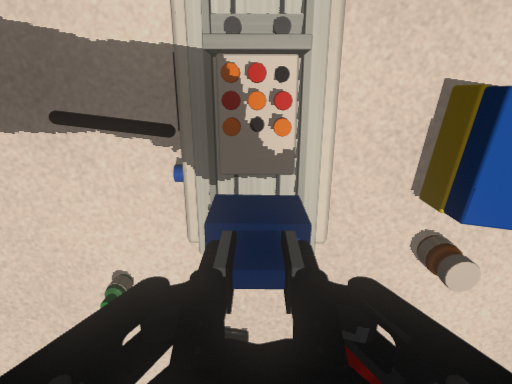

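View pics/top5z.png

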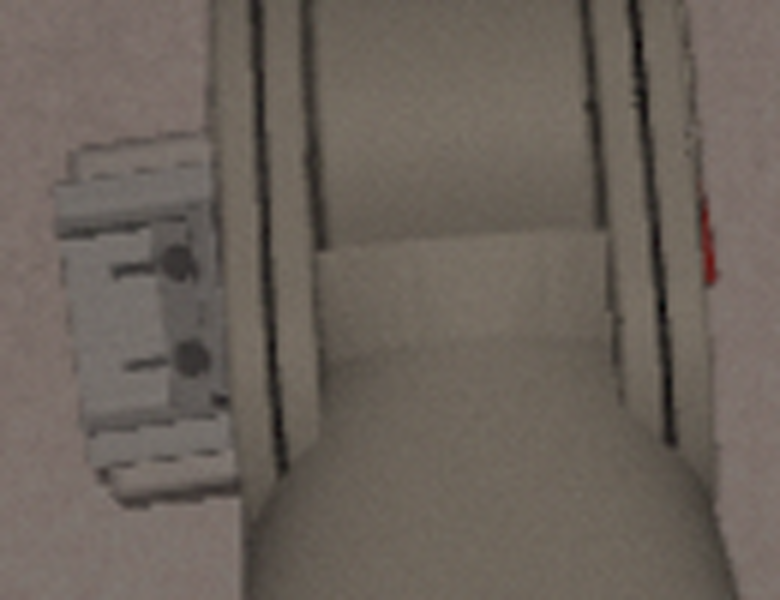

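```bash
python3 - <<'E'
from h import *
im=cv2.imread("pics/w5.png")
c=calibration("wrist"); s=state(); R=toolR().as_matrix()
zf=s['tool_pos'][2]-.0793
for p in [(212,195.5),(303,195.5)]:
    X=ray(c,*p,zf); print(X, R.T@(X-s['tool_pos']))
for p in [(205,222),(311,222)]:
    X=ray(c,*p,zf+.05); print(X, R.T@(X-s['tool_pos']))
for p in [(218,174),(295,174)]:
    X=ray(c,*p,.095); print("rack gap",X, R.T@(X-s['tool_pos']))
cv2.imwrite("pics/w5z.png",cv2.convertScaleAbs(cv2.resize(im[150:300,180:340],None,fx=4,fy=4,interpolation=2),alpha=1.5,beta=10))
E
```

```text
[0.49928503 0.03521665 0.12668063] [-0.00631771  0.07926961 -0.0320499 ]
[0.56396521 0.04391169 0.12668063] [-0.006275    0.07933058  0.03321206]
[0.50240218 0.0372692  0.17668063] [-0.00793059  0.02927265 -0.02863931]
[0.56111492 0.04515633 0.17668063] [-0.00788618  0.02932799  0.03060077]
rack gap [0.49891792 0.04268083 0.095     ] [-0.01376629  0.11095024 -0.03144399]
rack gap [0.56065843 0.05098531 0.095     ] [-0.01373011  0.11100844  0.03085248]
```

View pics/w5z.png

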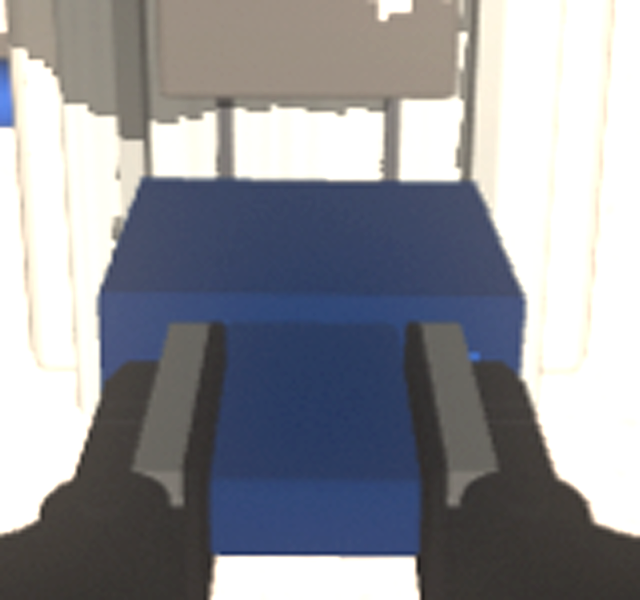

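```bash
python3 -m jog '[[2,0,3,0,0,0,0],[2,0,6,0,0,0,0],[2,0,7.2,0,0,0,0],[2,0,7.2,0,0,0,0],[2,0,7.2,0,0,0,0]]';python3 -m jog '[[2,0,0.2,0,0,0,0],[2,0,0.3,0,0,0,0],[2,0,0.3,0,0,0,0]]'
```

```text
clock: 6.7
tool_pos: [0.5325, 0.0339, 0.1347]
tool_rot: [0.533, -0.532, 0.464, -0.466]
wrist_force: [1.1, -0.5, -0.1]
gripper_width: 0.023
clock: 7.08
tool_pos: [0.5314, 0.0342, 0.1305]
tool_rot: [0.533, -0.533, 0.465, -0.465]
wrist_force: [0.2, 0.7, -0.1]
gripper_width: 0.0237
```

```bash
python3 -m jog '[[2,0,0.1,0,0,0,0],[2,0,0.2,0,0,0,0],[2,0,0.2,0,0,0,0]]'
```

```text
clock: 7.45
tool_pos: [0.5315, 0.0342, 0.1294]
tool_rot: [0.533, -0.533, 0.465, -0.465]
wrist_force: [-3.4, 0.4, 5.6]
gripper_width: 0.0233
```

Contact with the floor at z ≈ 0.129, so I'll release and rise.

```bash
python3 -m jog '[[4.5,0,-0.05,0,0,0,0],[4.5,0,-0.05,0,0,0,0],[4.5,0,-0.05,0,0,0,0],[4.5,0,-4,0,0,0,0],[4.5,0,-9,0,0,0,0],[4.5,0,-12,0,0,0,0],[4.5,0,-12,0,0,0,0]]'; python3 - <<'E'
from h import *
s=state(); print(s['tool_pos'],s['wrist_force'],s['gripper_width'])
R=toolR().as_matrix();c=calibration("wrist")
im=snapshot("wrist")[:,:,::-1]
cv2.imwrite("pics/w6.png",im); 
cv2.imwrite("pics/w6z.png",cv2.convertScaleAbs(cv2.resize(im[120:270,190:320],None,fx=4,fy=4,interpolation=2),alpha=1.3,beta=10))
E
```

```text
clock: 8.32
tool_pos: [0.5331, 0.0342, 0.2512]
tool_rot: [0.534, -0.531, 0.463, -0.466]
wrist_force: [0.4, 0.3, -0.3]
gripper_width: 0.0448
[0.53314157 0.03421899 0.25123761] [ 0.36469922  0.33506191 -0.25184571] 0.04476425616592509
```

View pics/w6z.png

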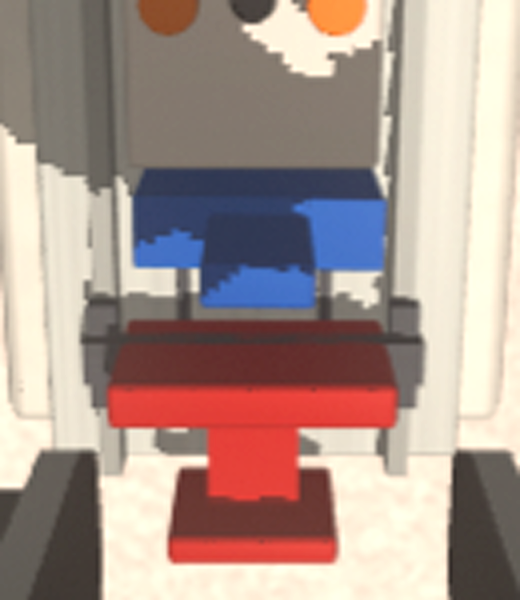

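The first spacer stands upright, close to the rack and clear of the bar. Next I'll measure the room left behind it.

```bash
python3 - <<'E'
from h import *
c=calibration("wrist");uy=np.array([-.1336,.991,0]);ux=np.array([.991,.1336,0])
f=lambda x,y,z: ray(c,190+x/4-.4,120+y/4-.4,z)
for n,p in dict(front=(258,198,.1),back=(260,268,.1),bar=(254,387,.102),barout=(252,427,.102),rack=(255,168,.095),tab=(259,286,.14),plate=(252,562,.102)).items():
    X=f(*p);print(n,X[:2].round(4),"along",(X@uy).round(4),"lat",(X@ux).round(4))
E
```

```text
front [0.5286 0.042 ] along -0.029 lat 0.5294
back [0.5313 0.0251] along -0.0461 lat 0.5299
bar [ 0.5338 -0.0046] along -0.0759 lat 0.5284
barout [ 0.5347 -0.0152] along -0.0865 lat 0.5278
rack [0.527  0.0479] along -0.023 lat 0.5287
tab [0.5303 0.0337] along -0.0374 lat 0.53
plate [ 0.5396 -0.0526] along -0.1243 lat 0.5277
```

```bash
python3 -m jog '[[4.5,6,0,-1.4,0,0.1,0],[4.5,12,0,-2.8,0,0.187,0],[4.5,18,0,-4.3,0,0.187,0],[4.5,24,1,-5.8,0,0.187,0],[4.5,26.4,6,-6.36,0,0.187,0],[4.5,26.4,11.8,-6.36,0,0.187,0],[4.5,26.4,11.8,-6.36,0,0.187,0],[4.5,26.4,11.8,-6.36,0,0.187,0]]'; python3 - <<'E'
from h import *
s=state(); print(s['tool_pos'],toolR().as_matrix().round(4))
im=snapshot("wrist")[:,:,::-1]
cv2.imwrite("pics/w7z.png",cv2.convertScaleAbs(cv2.resize(im[160:350,180:330],None,fx=4,fy=3,interpolation=2),alpha=1.6,beta=15))
c=calibration("wrist");s=state();print(s['tool_pos'])
print((proj(c,s['tool_pos']*[1,1,0]+[0,0,.098])-[180,160])*[4,3])
E
```

```text
clock: 9.38
tool_pos: [0.5047, -0.236, 0.1312]
tool_rot: [-0.487, 0.487, -0.512, 0.513]
wrist_force: [2.1, -1.0, 0.7]
gripper_width: 0.0447
[ 0.50473303 -0.23596369  0.1311724 ] [[-5.040e-02  4.000e-04  9.987e-01]
 [-9.987e-01 -1.000e-04 -5.040e-02]
 [ 1.000e-04 -1.000e+00  4.000e-04]]
[ 0.50571753 -0.23628563  0.13239925]
[304.91328273 213.61512685]
```

View pics/w7z.png

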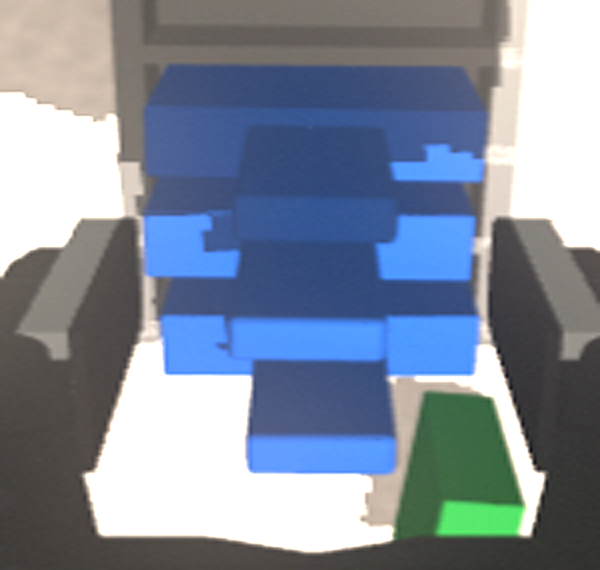

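```bash
python3 -m jog '[[4.5,0.07,2,0.1,0,0,0],[4.5,0.07,4.5,0.1,0,0,0],[4.5,0.07,4.5,0.1,0,0,0],[2,0.07,4.5,0.1,0,0,0],[2,0.07,4.5,0.1,0,0,0],[2,0.07,4.5,0.1,0,0,0],[2,0.07,4.5,0.1,0,0,0]]' 40;python3 -m jog '[[2,0,-2,0,0,0,0],[2,0,-6,0,0,0,0],[2,0,-11,0,0,0,0],[2,0,-15,0,0,0,0],[2,0,-15,0,0,0,0],[2,0,-15,0,0,0,0]]'; python3 - <<'E'
from h import *
s=state(); p=s['tool_pos'];R=toolR().as_matrix();print(p,R.round(4),s['wrist_force'],s['gripper_width'])
print(R.T@(np.array([.5323,.0108,.205])-p))
E
```

```text
clock: 10.3
tool_pos: [0.5065, -0.2373, 0.0874]
tool_rot: [-0.488, 0.486, -0.511, 0.514]
wrist_force: [-1.0, -0.2, 6.4]
gripper_width: 0.0235
clock: 11.05
tool_pos: [0.5047, -0.2366, 0.2348]
tool_rot: [0.487, -0.487, 0.513, -0.512]
wrist_force: [0.6, 0.0, -0.4]
gripper_width: 0.0234
[ 0.50471793 -0.23662365  0.23476857] [[-5.100e-02 -8.000e-04  9.987e-01]
 [-9.987e-01  4.000e-04 -5.100e-02]
 [-3.000e-04 -1.000e+00 -8.000e-04]] [ 0.58623695  0.04330575 -0.44331939] 0.023377631730492114
[-0.24849844  0.02983854  0.0149527 ]
```

```bash
python3 -m jog '[[2,-6,0,0.3,0,-0.05,0],[2,-12,0,0.7,0,-0.1,0],[2,-18,0,1.1,0,-0.15,0],[2,-24.8,0,1.5,0,-0.186,0],[2,-24.8,3,1.5,0,-0.186,0],[2,-24.8,3,1.5,0,-0.186,0],[2,-24.8,3,1.5,0,-0.186,0]]'; python3 - <<'E'
from h import *
s=state(); print(s['tool_pos'],toolR().as_matrix().round(4))
c=calibration("wrist");im=snapshot("wrist")[:,:,::-1]
cv2.imwrite("pics/w8z.png",cv2.convertScaleAbs(cv2.resize(im[110:300,180:340],None,fx=4,fy=3,interpolation=2),alpha=1.5,beta=10))
E
```

```text
clock: 11.92
tool_pos: [0.5323, 0.0095, 0.2048]
tool_rot: [-0.532, 0.533, -0.466, 0.465]
wrist_force: [-0.3, 0.2, -1.0]
gripper_width: 0.0234
[0.53227361 0.00947648 0.20480156] [[ 1.337e-01 -2.000e-03  9.910e-01]
 [-9.910e-01 -3.000e-04  1.337e-01]
 [-0.000e+00 -1.000e+00 -2.000e-03]]
```

View pics/w8z.png

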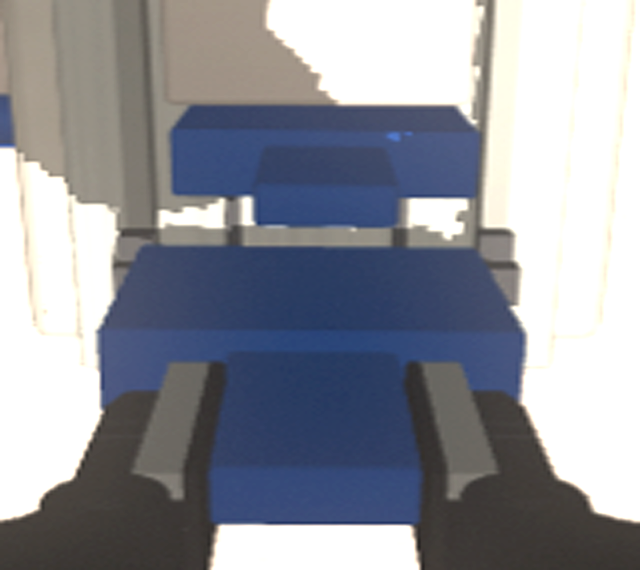

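```bash
python3 -m jog '[[2,-0.1,0,0,0,0,0],[2,-0.1,3,0,0,0,0],[2,-0.1,6,0,0,0,0],[2,-0.1,7.2,0,0,0,0],[2,-0.1,7.2,0,0,0,0],[2,-0.1,7.4,0,0,0,0],[2,-0.1,7.5,0,0,0,0],[2,-0.1,7.5,0,0,0,0]]';python3 -m jog '[[2,0,0.1,0,0,0,0],[2,0,0.2,0,0,0,0],[2,0,0.2,0,0,0,0]]'
```

```text
clock: 12.98
tool_pos: [0.533, 0.0112, 0.1309]
tool_rot: [0.533, -0.532, 0.465, -0.465]
wrist_force: [-0.3, 1.1, -1.1]
gripper_width: 0.0229
clock: 13.35
tool_pos: [0.5328, 0.0111, 0.1294]
tool_rot: [0.533, -0.532, 0.465, -0.465]
wrist_force: [-1.9, -0.6, 5.3]
gripper_width: 0.0231
```

```bash
python3 -m jog '[[4.5,0,-0.05,0,0,0,0],[4.5,0,-0.05,0,0,0,0],[4.5,0,-0.05,0,0,0,0],[4.5,0,-4,0,0,0,0],[4.5,0,-9,0,0,0,0],[4.5,-2,-12,0,0,0,0],[4.5,-2,-12,0,0,0,0]]'; python3 - <<'E'
from h import *
s=state(); print(s['tool_pos'],s['wrist_force'],s['gripper_width'])
im=snapshot("wrist")[:,:,::-1]
cv2.imwrite("pics/w9z.png",cv2.convertScaleAbs(cv2.resize(im[120:290,180:330],None,fx=3.5,fy=3.5,interpolation=2),alpha=1.3,beta=10))
E
```

```text
clock: 14.22
tool_pos: [0.5315, 0.0318, 0.2511]
tool_rot: [0.534, -0.531, 0.463, -0.466]
wrist_force: [-0.1, -0.3, -0.8]
gripper_width: 0.045
[0.53151048 0.03180993 0.25113183] [-0.06325349 -0.30017037 -0.83593396] 0.045021005983537914
```

View pics/w9z.png

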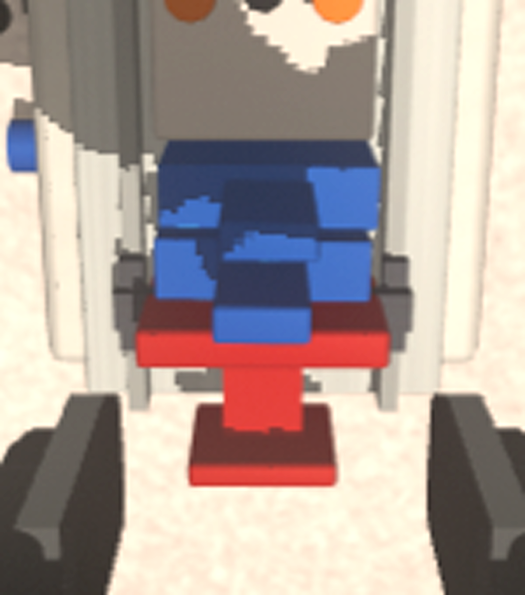

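```bash
python3 -m jog '[[2,6,0,-0.2,0,0,0],[0,11.7,0,-0.3,0,0,0],[0,11.7,0,-0.3,0,0,0],[0,11.7,0,-0.3,0,0,0],[0,11.7,5,-0.3,0,0,0],[0,11.7,8,-0.3,0,0,0],[0,11.7,8,-0.3,0,0,0],[0,11.7,8,-0.3,0,0,0]]'; python3 - <<'E'
from h import *
s=state(); print(s['tool_pos'],toolR().as_matrix().round(4),s['wrist_force'],s['gripper_width'])
im=snapshot("wrist")[:,:,::-1]
cv2.imwrite("pics/w10.png",im)
im=snapshot("scene")[:,:,::-1]
cv2.imwrite("pics/s10z.png",cv2.resize(im[130:250,190:340],None,fx=5,fy=5,interpolation=2))
E
```

```text
clock: 15.28
tool_pos: [0.5433, -0.0846, 0.1693]
tool_rot: [0.533, -0.533, 0.464, -0.465]
wrist_force: [-0.1, -0.1, -0.1]
gripper_width: 0.0001
[ 0.54334021 -0.08457679  0.16933989] [[ 1.361e-01  1.300e-03  9.907e-01]
 [-9.907e-01 -1.000e-04  1.361e-01]
 [ 3.000e-04 -1.000e+00  1.300e-03]] [-0.10646321 -0.14587253 -0.06304457] 6.022946346496668e-05
```

View pics/w10.png

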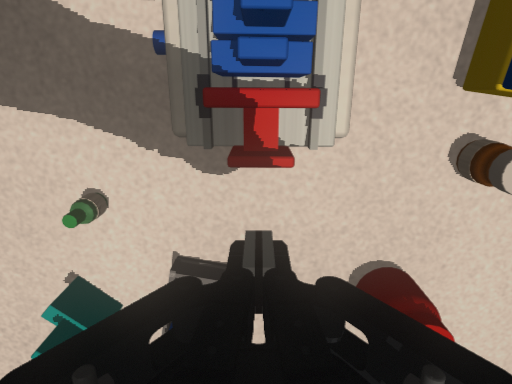

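View pics/s10z.png

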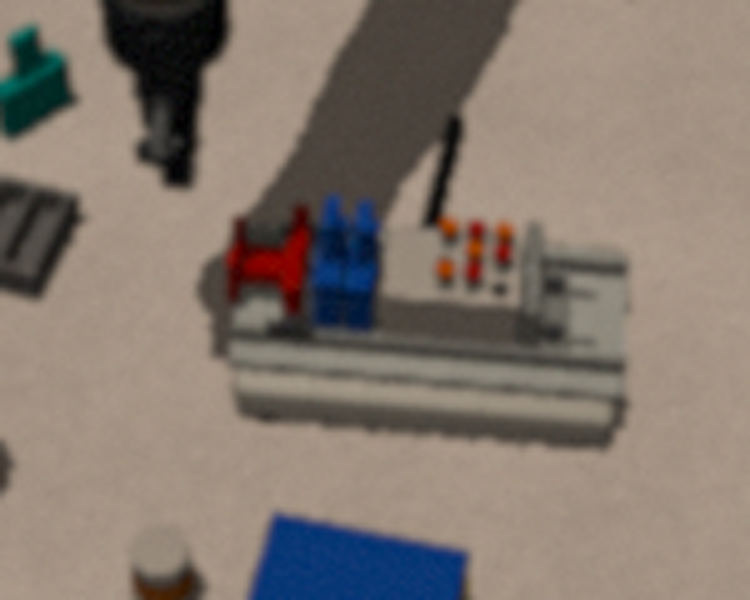

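```bash
python3 -m jog '[[0,0,4,0.1,0,0,0],[0,0,7.9,0.1,0,0,0],[0,0,7.9,0.1,0,0,0],[0,0,7.9,0.1,0,0,0],[0,0,7.9,0.1,0,0,0]]';python3 -m jog '[[0,-0.5,0,0,0,0,0],[0,-1,0,0,0,0,0],[0,-1.3,0,0,0,0,0],[0,-1.6,0,0,0,0,0],[0,-1.9,0,0,0,0,0],[0,-1.9,0,0,0,0,0],[0,-1.9,0,0,0,0,0]]'
```

```text
clock: 16.0
tool_pos: [0.5455, -0.0856, 0.0917]
tool_rot: [0.533, -0.532, 0.464, -0.466]
wrist_force: [0.0, 0.6, 0.2]
gripper_width: 0.0
clock: 16.88
tool_pos: [0.5411, -0.0665, 0.0893]
tool_rot: [-0.533, 0.533, -0.465, 0.465]
wrist_force: [-0.4, 0.3, -0.5]
gripper_width: 0.0
```

```bash
python3 -m jog '[[0,-0.2,0,0,0,0,0],[0,-0.4,0,0,0,0,0],[0,-0.6,0,0,0,0,0],[0,-0.6,0,0,0,0,0],[0,-0.6,0,0,0,0,0]]';python3 -m jog '[[0,-0.2,0,0,0,0,0],[0,-0.4,0,0,0,0,0],[0,-0.6,0,0,0,0,0],[0,-0.6,0,0,0,0,0],[0,-0.6,0,0,0,0,0]]'
```

```text
clock: 17.5
tool_pos: [0.5404, -0.0604, 0.0893]
tool_rot: [0.533, -0.533, 0.465, -0.465]
wrist_force: [0.3, -1.3, -1.1]
gripper_width: -0.0003
clock: 18.12
tool_pos: [0.5395, -0.0545, 0.0893]
tool_rot: [0.533, -0.533, 0.465, -0.465]
wrist_force: [1.1, -1.7, -0.8]
gripper_width: 0.0003
```

```bash
python3 -m jog '[[0,-0.1,0,0,0,0,0],[0,-0.2,0,0,0,0,0],[0,-0.3,0,0,0,0,0],[0,-0.3,0,0,0,0,0],[0,-0.3,0,0,0,0,0]]';python3 -m jog '[[0,-0.1,0,0,0,0,0],[0,-0.2,0,0,0,0,0],[0,-0.3,0,0,0,0,0],[0,-0.3,0,0,0,0,0],[0,-0.3,0,0,0,0,0]]'
```

```text
clock: 18.75
tool_pos: [0.5392, -0.0515, 0.0893]
tool_rot: [0.533, -0.533, 0.465, -0.465]
wrist_force: [0.6, -3.6, -1.1]
gripper_width: 0.0003
clock: 19.38
tool_pos: [0.5389, -0.0492, 0.0893]
tool_rot: [-0.532, 0.533, -0.465, 0.466]
wrist_force: [2.5, -4.9, -2.3]
gripper_width: 0.0003
```

```bash
for i in 1 2; do python3 -m jog '[[0,-0.1,0,0,0,0,0],[0,-0.15,0,0,0,0,0],[0,-0.15,0,0,0,0,0],[0,-0.15,0,0,0,0,0]]'; done; python3 - <<'E'
from h import *
s=state();print(s['wrist_force'])
cv2.imwrite("pics/w11.png",snapshot("wrist")[:,:,::-1])
E
```

```text
clock: 19.88
tool_pos: [0.5387, -0.0479, 0.0893]
tool_rot: [-0.532, 0.533, -0.465, 0.466]
wrist_force: [1.8, -5.4, -1.6]
gripper_width: 0.0004
clock: 20.38
tool_pos: [0.5387, -0.0478, 0.0894]
tool_rot: [-0.531, 0.533, -0.464, 0.467]
wrist_force: [2.5, -9.6, -2.0]
gripper_width: -0.0004
[ 2.45822627 -9.5973592  -1.99639993]
```

View pics/w11.png

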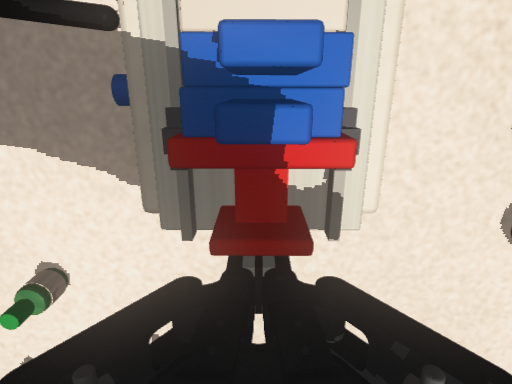

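The force jumped from 5.4 to 9.6 N with no further motion, so the stack has come up solid at a travel of about 18 mm. I'll add a little push, then check that the force holds and that the rack is on the fence.

```bash
python3 -m jog '[[0,-0.05,0,0,0,0,0],[0,-0.1,0,0,0,0,0],[0,-0.1,0,0,0,0,0],[0,-0.1,0,0,0,0,0],[0,-0.1,0,0,0,0,0],[0,-0.1,0,0,0,0,0]]'; python3 - <<'E'
from h import *
im=snapshot("scene")[:,:,::-1]
cv2.imwrite("pics/s12z.png",cv2.resize(im[130:250,150:340],None,fx=4.2,fy=4.2,interpolation=2))
im=snapshot("top")[:,:,::-1]
cv2.imwrite("pics/top12.png",cv2.resize(im[130:290,160:440],None,fx=2.8,fy=2.8,interpolation=2))
s=state();print(s['tool_pos'],s['wrist_force'])
E
```

```text
clock: 21.18
tool_pos: [0.5386, -0.0478, 0.0894]
tool_rot: [-0.531, 0.534, -0.464, 0.467]
wrist_force: [2.0, -12.0, -3.9]
gripper_width: -0.0002
[ 0.53862758 -0.04776233  0.0894162 ] [  2.25803417 -12.73647995  -3.38669151]
```

View pics/s12z.png

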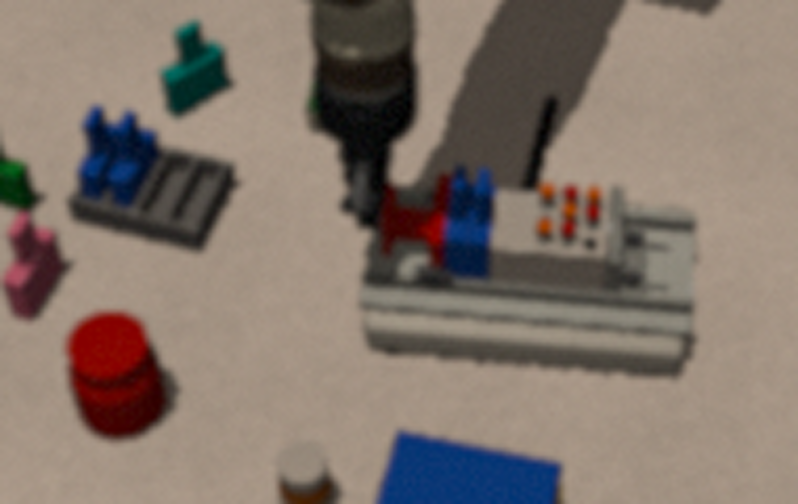

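View pics/top12.png

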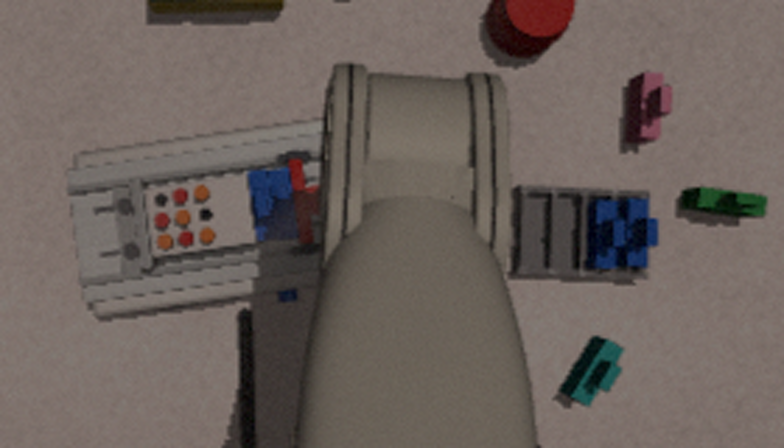

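The pictures show bar, two spacers, rack and fence in contact with no gaps. The two spare spacers are still in the stand, and the force holds steady at about 12.5 N with no motion. I'm handing it in.

```bash
python3 -c "
from rig import *
print(sign_off()); print(state()['clock'],state()['wrist_force'])"
```

```text
the job is handed in; nothing more can be done
None
the job is handed in; nothing more can be done
```

I stood two blue spacers upright, side by side, in the gap between the rack and the bar. Then I pushed the red plate in with closed fingertips until the stack came up solid, and handed in while still holding it there.

- **Solid stop:** the push force rose from 5.4 to 9.6 N with almost no movement. The bar had travelled about 18 mm by my estimate from the tool position, well short of the 31.5 mm limit.
- **Holding push:** the last reading before hand-in was about 12–13 N with the tool still, a little over the 10 N you asked for. I added this because spring and friction take up about 5 N of the push before it reaches the fence.
- **Positions:** the last pictures show bar, spacers and rack in contact up to the fence. The two unused spacers are in the stand, and the bystanders in view look unmoved.
- **Not measured directly:** I could not read the rack-to-fence force; I estimate roughly 6–8 N. After hand-in the rig gave no further state, so I have no reading from the final judged second.

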